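# Pack and close the transport canister

### The job

Take the taller of the two amber jars out of the sloped rack and stand it upright on the floor of the steel canister. Then take the lid from its sloped rest, set it on the canister's rim so that it sits fully home and level, and swing both latches fully in over the lid. Set the jar and the lid down rather than dropping them, and leave everything else where it is.

Things in the scene. Friction and masses are not known exactly. Their poses are not given: they have to be found in the camera images.
- pot: Open round steel canister fixed to the counter: outer diameter 148 mm, inner 140 mm, rim 110 mm and inner floor 5 mm above the counter. Origin: centre of its underside; z up. Its two latches stand outside the wall on its +y and -y sides and, open, point to its -x (towards the robot, yaw within 0.4 rad).
- pot_rim (a point): Centre of the canister's mouth, in the plane of the rim (110 mm above the counter).
- pot_floor (a point): Centre of the canister's inner floor (5 mm above the counter).
- lid: Loose steel lid, 0.3 kg: flange 156 mm across, 5 mm thick; under it a plug 130 mm across, 6 mm deep, which enters the canister with 5 mm play all round; on top a disc 80 mm across, 2 mm high, and a black round knob 28 mm across, top 45 mm above the origin. Origin: centre of the flange's underside (seated, it is at pot_rim); z out through the knob. Starts on the rest, z leaning 30 degrees to the rest's -x.
- lid_knob (a point): On the lid's axis in its knob, 32 mm along the lid's z from its origin: a good height to grip.
- lid_rest: White sloped rest fixed to the counter, 130 mm wide, 100 mm high, its board facing up and to its -x (towards the robot, yaw within 0.3 rad); two pins (10 mm across, 14 mm proud of the board) at the low edge stop the lid sliding. The lid lies loose on it and lifts off along the lid's z. Origin: centre of its underside. Stands left or right of the canister, the jar rack on the other side.
- jar_rack: White rack fixed to the counter, 160 mm wide along its y, with two square sockets (50 mm wide, 36 mm deep) 45 mm to either side of its middle along y, leaning 25 degrees to its -x side (towards the robot, give or take its yaw). Origin: centre of its underside.
- tall_jar: Loose amber jar with a white cap, a cylinder 46 mm in diameter and 90 mm tall, about 0.16 kg: the task's jar. Origin: centre of its bottom; z along its axis to the cap. At the start it leans 25 degrees in one socket of the rack, its upper 54 mm free; it draws out along its z.
- short_jar: The same kind of jar, 46 mm in diameter but only 62 mm tall, in the other socket. It stays there. Origin: centre of its bottom; z along its axis.
- latch_left (a joint): Left latch (canister's +y side), rad: a flat aluminium bar on a vertical pivot. 0 is open, bar along the canister's -x, clear of the lid (starts 0 to 0.3); 1.57 is shut, pointing at the canister's middle, over the lid's edge; stop at 1.6. Grows counter-clockwise seen from above. Held by friction (0.04 N m), stays where left. The bar passes 3 mm above a seated lid's flange.
- latch_right (a joint): Right latch (on the canister's -y side), rad, mirror image of the left: 0 open, pointing along the canister's -x; 1.57 shut over the lid; stop at 1.6; grows clockwise seen from above.
- latch_left_pin (a point): On the left latch's upright black round grip pin (12 mm in diameter, standing 40 mm above the bar, from 14 to 54 mm above the rim's plane), 24 mm above the bar's upper face, 38 mm above the rim's plane; the pin is 45 mm from the pivot.
- latch_left_pivot (a point): On the left latch's vertical pivot axis, 105 mm from the canister's axis, at the underside of the bar (8 mm above the rim's plane). Fixed on the canister.
- latch_right_pin (a point): The same point on the right latch's grip pin.
- latch_right_pivot (a point): The same point on the right latch's pivot axis.
- bowl: Small loose steel bowl, 84 mm across, 35 mm high, on the counter near the robot; stays. Origin: centre of its underside.
- flask: Loose blue flask with a white cap, 76 mm across, 170 mm tall, at the back; stays. Origin: centre of its underside.
- sanitiser: Loose white bottle with a blue cap, 60 mm across, 150 mm tall, at the back; stays. Origin: centre of its underside.
- tape: Loose roll of tape lying flat, 90 mm across, 24 mm high, near the robot; stays. Origin: centre of its underside.
Not all that is in view belongs to the job. Leave any yellow look-alike of the lid alone. What is shaped like the pot but yellow is not meant.

How it is judged:
By the outcome, as a careful person would: the job done as asked, in the order asked, and still so for the second after the job is handed in, with the robot touching nothing.
It also fails if it takes over 72 s, if anything falls off the work surface, if the arm or the gripper's body presses on something with over 40 N, if the wrist force passes 120 N, or if a joint passes its speed limit or range.

### The arm

A 7-joint arm with a two-finger parallel gripper is mounted at the origin on the work surface. World frame = base frame: x ahead of the robot, y to its left, z up, the work surface at z = 0. Lengths are in m, angles in rad, forces in N, time in s.
With the tool pointing down it reaches from about 0.4 to 0.85 m from the base axis. Payload 4.5 kg.
Tool frame: the origin (TCP) lies where the fingers leave the gripper's body, on its centre line; the fingertips stand 64 mm ahead of it and the grasp point (between the pads) lies 45 mm ahead of it; z points along the fingers, y is the direction in which the jaws open and shut (so a half turn about z gives the same grasp; the last joint's range is limited). The gripper opens to 88 mm and grips with 3 to 60 N. Pads are 18 mm wide; open, the fingers measure 123 mm over their backs; the gripper's body (75 mm by 187 mm) begins 45 mm behind the grasp point.
Start: joints at [1.145, 0.689, -0.195, 1.565, 0.157, 0.902, -0.215], TCP at [0.277, -0.56, 0.303] pointing down, gripper open.
Joint ranges: [-3.01, 3.01], [-0.46, 2.08], [-1.47, 1.51], [0.13, 2.56], [-1, 4.14], [0.04, 2.09], [-2.66, 2.66]. Speed limits (rad/s): [2.57, 2.57, 3.14, 3.14, 3.14, 3.14, 3.14].

### API

Orientations are given as a unit quaternion [x, y, z, w].
In Python, from plant import monitor, snapshot, workorder, finder gives the robot as it stands.
- The arm moves only by the tool carry_out, never from a script. Its argument "motion" is one flat list of numbers, 6 for each row, row after row: the shift along the tool's x, y, z in cm, then the turn, a rotation vector about the tool's x, y, z in rad. In form: [x, y, z, rx, ry, rz, x, y, z, rx, ry, rz, ...]. A call has 1 to 8 rows; each row shifts and turns the commanded pose from where the row before left it, along the tool's axes as they then stand; what a row does not reach is not made up. A row lasts 1/8 s, in which the tool goes at most 62.5 mm and 10.7 degrees, less where a joint would pass 70% of its speed; a pose out of reach is approached as far as the arm can. A call with a gripper value outside its range is refused whole. "hand" is the finger opening in cm, from 0 to 8.81, set as the call begins (left out, the last holds). The fingers move at their own pace and stop on an object; "grip_force" is the grip in N (left out, the last holds). Time passes only in rows, so rows that do not move let the fingers close. It gives the time, the measured TCP pose, the force and the opening at its end, in the units of the state.
- monitor.get_state(): the state, without advancing time (a new reading comes with each control period).
- snapshot(name): name is "side" or "top"; returns a dict with "frame" (384x512x3 uint8, red, green, blue), "range_z" (384x512 float32, m along the optical axis (not along the pixel's ray), 0 where there is no reading), "fx", "fy", "cx", "cy" (pixels), "rvec" (rotation vector, rad) and "tvec" (3), from world to camera coordinates, as OpenCV has them. Camera axes: x right, y down, z forward; pixel columns grow to the right and rows downward; lengths in m; the calibration is good to about 2 mm. A picture is of the moment at which its call begins.
- workorder.finish_job(): hands the job in, once; it reports no verdict.
Trained networks look in a picture, given as the dict that the camera call returned (one of the last four; its "shot" number tells which), for a name from the list of things; names that differ only in an ending like _2 or _b are one class to them, and where a whole thing is asked for, a point or a joint stands for the part that bears it (a point fixed in the world has none). Each returns a list of dicts, best first, with "p" (0 to 1); they miss things now and then, are a little off and sometimes report something else, mostly with a low value. They report only what shows in the picture. A call takes as long as a camera call. They do not tell look-alikes from the thing itself.
- finder.masks_of(picture, thing): "pixels" (384x512 bool, what is visible of it) and "extent" ([left, top, right, bottom] in pixels, round what is visible of it).
The state is a dict: "clock": time; "q": joint angles; "qd": joint speeds; "joint_torque": joint torques, N m; "tool_pos": TCP position; "eef_rot": TCP orientation; "contact_force": force on the tool from outside, world axes, zero at the start; "moment": the same for the moment, N m; "opening": opening from 0.0 (shut) to 1.0 (fully open).
Only numpy, scipy, OpenCV 4.12 (cv2) and the standard library are available. Lean on these libraries where they do the work, as an engineer would, in place of code of your own. Each camera call takes 0.05 s, during which the arm holds its last target. There are 200 camera calls.

## Working session

There is one attempt and no reset: what is moved stays moved. The work goes in short steps, Python scripts to look and compute and a tool call to move; the robot and the scene stay as the last step left them, time stands still between calls to the robot, and variables do not carry over. Pictures are saved under pics/ and viewed, about 8 in all and at most 12, crops included, and the job is handed in when it is done.

Besides the shell and the picture viewer there is one more tool, called after "Call:" in YAML: its name, and indented under it one key for each argument. carry_out: Moves the arm, as the interface text tells. Its arguments: {"type":"object","properties":{"motion":{"type":"array"},"hand":{"type":"number"},"grip_force":{"type":"number"}},"required":["motion"]}

```bash
ls; mkdir -p pics; python3 - <<'E'
from plant import monitor, snapshot, workorder, finder
import cv2,numpy as np
print(monitor.get_state())
for n in("top","side"):
    s=snapshot(n); cv2.imwrite(f"pics/{n}0.png",s["frame"][:,:,::-1])
    R=cv2.Rodrigues(np.array(s["rvec"]))[0]
    print(n,s["fx"],s["fy"],s["cx"],s["cy"],"cam",-R.T@np.array(s["tvec"]).ravel(), "fwd",R[2])
    for t in("pot","lid","lid_rest","jar_rack","tall_jar","short_jar","latch_left","latch_right","latch_left_pin","bowl","flask","tape"):
        try:
            r=finder.masks_of(s,t)
        except Exception as e: print(t,e); continue
        for d in r[:3]:
            m=d["pixels"]&(s["range_z"]>0)
            v,u=np.nonzero(m); z=s["range_z"][m]
            P=np.c_[(u-s["cx"])/s["fx"]*z,(v-s["cy"])/s["fy"]*z,z]
            W=(P-np.array(s["tvec"]).ravel())@R
            print(t,round(d["p"],2),d["extent"],m.sum(),np.median(W,0).round(3),W.min(0).round(3),W.max(0).round(3))
E
```

```text
pics
{'clock': 0.0, 'q': array([ 1.14478028,  0.68999324, -0.19453587,  1.56634406,  0.15730805,
        0.90250043, -0.21508628]), 'qd': array([-0.00059893,  0.00023609, -0.00104654, -0.00174187,  0.00094709,
       -0.00108174, -0.00194382]), 'joint_torque': array([ 4.10324938e-04, -5.27557182e+01, -1.26687974e+00, -1.53432637e+01,
       -5.27158077e-02,  6.46778994e-03,  1.84190194e-04]), 'tool_pos': array([ 0.27710608, -0.55963393,  0.3019047 ]), 'eef_rot': array([ 9.73673265e-01,  2.27946300e-01, -2.71873633e-04, -8.84610035e-04]), 'contact_force': array([-0.31117366, -0.20964357, -0.0295189 ]), 'moment': array([-0.00328219,  0.00284426, -0.05642296]), 'opening': 1.0000334532194142}
top 430.2558094158867 430.2558094158867 255.255810157954 193.8059973834118 cam [0.34476757 0.06239157 1.22446275] fwd [ 0.15153406  0.00294164 -0.98844766]
pot 0.76 [61.1, 273.8, 159.9, 343.4] 3782 [0.236 0.443 0.029] [ 0.147  0.322 -0.005] [0.313 0.589 0.167]
pot 0.62 [219.7, 173.6, 308.2, 232.4] 3004 [0.509 0.037 0.008] [ 0.425 -0.087 -0.004] [0.597 0.165 0.167]
lid 0.94 [92.4, 144.4, 141.9, 197.7
[... 2852 characters left out ...]
57 -0.393  0.003] [ 0.516 -0.266  0.105]
latch_left 0.61 [231.5, 204.1, 250.6, 221.4] 160 [0.499 0.149 0.127] [0.48  0.116 0.1  ] [0.537 0.158 0.167]
latch_left 0.49 [265.0, 373.0, 281.8, 384.0] 99 [0.283 0.519 0.127] [0.268 0.458 0.001] [0.309 0.528 0.131]
latch_right 0.85 [341.7, 309.9, 369.8, 331.4] 283 [0.164 0.343 0.126] [ 0.143  0.235 -0.003] [0.199 0.358 0.167]
latch_left_pin 0.5 [232.0, 204.2, 249.8, 219.3] 148 [0.499 0.149 0.127] [0.48  0.118 0.1  ] [0.538 0.158 0.167]
bowl 0.77 [277.1, 263.9, 309.8, 289.6] 690 [0.34  0.19  0.017] [ 0.297  0.133 -0.005] [0.378 0.246 0.039]
tape 0.55 [319.4, 172.1, 340.3, 194.9] 401 [ 0.347 -0.194  0.017] [ 0.302 -0.281 -0.005] [ 0.396 -0.151  0.028]
```

```bash
python3 - <<'E'
import cv2
a=cv2.imread("pics/top0.png")[80:360,40:460];cv2.imwrite("pics/v1.png",cv2.resize(a,(800,533),interpolation=cv2.INTER_CUBIC))
E
```

```text
(no output)
```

View pics/v1.png

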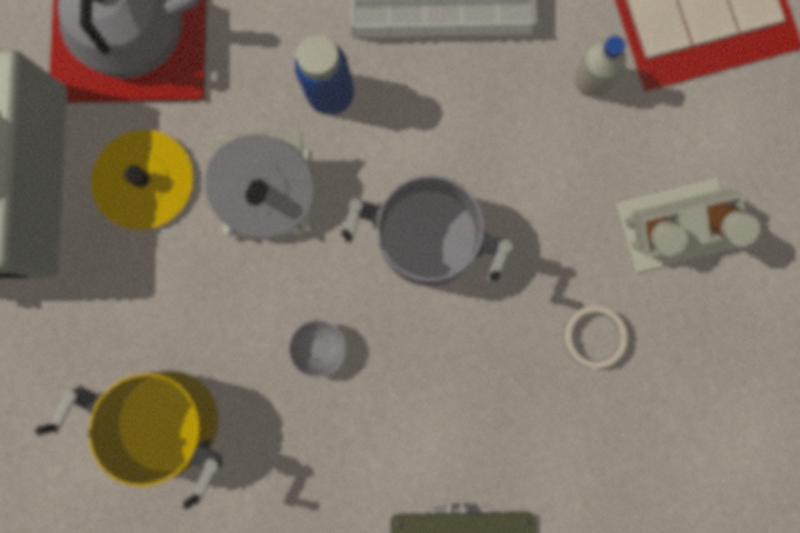

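The view shows the steel pot at about (430,230) with the grey lid on its rest at (258,185), the rack at (690,225) with the tall jar at (740,228), and yellow decoys of the pot and lid. Next I'll fit the geometry.

```bash
cat > h.py <<'E'
from plant import monitor, snapshot, workorder, finder
import cv2,numpy as np
from scipy.optimize import least_squares
from scipy.spatial.transform import Rotation as Rn
def cloud(names=("top","side"),sep=False):
    out=[]
    for n in names:
        s=snapshot(n); R=cv2.Rodrigues(np.array(s["rvec"]))[0]; Z=s["range_z"]
        v,u=np.nonzero(Z>0); z=Z[v,u]
        P=np.c_[(u-s["cx"])/s["fx"]*z,(v-s["cy"])/s["fy"]*z,z]
        W=(P-np.array(s["tvec"]).ravel())@R
        out.append((W,s["frame"][v,u].astype(int)))
    return out
def box(W,lo,hi): return np.all((W>lo)&(W<hi),axis=1)
def circ(xy,r=None,c0=None):
    c0=np.median(xy,0) if c0 is None else c0
    return least_squares(lambda p:np.hypot(*(xy-p[:2]).T)-r,c0,loss="soft_l1",f_scale=.002).x
def pose():
    s=monitor.get_state(); return np.array(s["tool_pos"]),Rn.from_quat(s["eef_rot"])
def plan(p,R,p2,R2,n=None):
    """rows (cm, rad) from p,R to p2,R2: per-row straight shift, constant turn"""
    rv=(R.inv()*R2).as_rotvec(); d=np.asarray(p2)-p
    n=n or int(np.ceil(max(np.linalg.norm(d)/.055,np.linalg.norm(rv)/.17,1)))
    print("n",n,"dist",np.linalg.norm(d).round(3),"turn",rv.round(3))
    Rk=R; L=[]
    for k in range(n):
        L+=list((Rk.inv().apply(d/n)*100).round(2))+list((rv/n).round(4)); Rk=Rk*Rn.from_rotvec(rv/n)
    for i in range(0,len(L),48): print([float(x) for x in L[i:i+48]])
def down(zax,jaw):
    """tool rotation: z along zax, y along jaw (projected)"""
    z=np.array(zax,float)/np.linalg.norm(zax); y=np.array(jaw,float)-np.dot(jaw,z)*z; y/=np.linalg.norm(y)
    return Rn.from_matrix(np.c_[np.cross(y,z),y,z])
E
python3 - <<'E'
from h import *
C=cloud()
for W,rgb in C:
    print("--cam")
    m=box(W,[.41,-.06,.105],[.61,.135,.115]); r=np.hypot(W[:,0]-.509,W[:,1]-.037); m&=(r<.085)&(r>.055)
    c=circ(W[m][:,:2],.072); print("pot",c,m.sum(),np.median(W[m][:,2]))
    for nm,lo,hi in(("L",.10,.20),("R",-.12,-.03)):
        m=box(W,[.38,lo,.14],[.6,hi,.175]); print("pin",nm,m.sum(),np.median(W[m],0).round(4))
        m=box(W,[.38,lo,.118],[.6,hi,.129])&(np.hypot(W[:,0]-.509,W[:,1]-.037)>.085); 
        if m.sum()>5:
            q=W[m];print(" bar",m.sum(),q.mean(0).round(4),q.min(0).round(3),q.max(0).round(3), np.linalg.svd(q[:,:2]-q[:,:2].mean(0))[2][0] if len(q)<2000 else 0)
    # lid flange plane
    m=box(W,[.49,.19,.02],[.66,.37,.125]); q=W[m]; best=None; rng=np.random.default_rng(0)
    for _ in range(500):
        a=q[rng.choice(len(q),3,False)]; n=np.cross(a[1]-a[0],a[2]-a[0]); l=np.linalg.norm(n)
        if l<1e-6: continue
        n/=l; n*=np.sign(n[2]); k=np.abs((q-a[0])@n)<.003
        if best is None or k.sum()>best.sum(): best=k
    f=q[best]; c=f.mean(0); n=np.linalg.svd(f-c,full_matrices=False)[2][2]; n*=np.sign(n[2])
    print("lid plane",n.round(3),"tilt",np.degrees(np.arccos(n[2])),c.round(4),best.sum())
    h=(q-c)@n; kn=q[(h>.02)&(h<.045)]; print("knob pts",len(kn),np.median(kn,0).round(4),h.max())
    ex=np.cross([0,1,0],n);ex/=np.linalg.norm(ex);ey=np.cross(n,ex)
    P=np.c_[(f-c)@ex,(f-c)@ey]; hull=cv2.convexHull(P.astype(np.float32))[:,0]
    cc,rad=cv2.minEnclosingCircle(hull); o=c+ex*cc[0]+ey*cc[1]; print("lid disc ctr",o.round(4),rad)
    kt=q[(h>.033)&(h<.046)&(np.linalg.norm(q-o-n*.04,axis=1)<.03)]; 
    if len(kt): print("knobtop",len(kt),kt.mean(0).round(4),"on axis",(o+n*.04).round(4))
    # caps: white bright points
    for nm,g in(("tall",[.495,-.375,.12]),("short",[.486,-.29,.095])):
        m=(np.linalg.norm(W-g,axis=1)<.04)&(rgb.min(1)>125)&(rgb.max(1)-rgb.min(1)<50); q=W[m]
        a=np.array([-np.sin(np.radians(25)),0,np.cos(np.radians(25))])
        h=q@a; hh=np.percentile(h,80); t=q[np.abs(h-hh)<.006]
        print(nm,len(q),len(t),t.mean(0).round(4),np.linalg.svd(t-t.mean(0),full_matrices=False)[2][2].round(3), t.min(0).round(3),t.max(0).round(3))
E
```

```text
--cam
pot [0.50176474 0.03895824] 334 0.1098407778278653
pin L 24 [0.4871 0.1504 0.162 ]
 bar 92 [0.5128 0.1436 0.1249] [0.481 0.131 0.12 ] [0.54  0.157 0.129] [-0.9755      0.21999941]
pin R 22 [ 0.4299 -0.0421  0.1635]
 bar 93 [ 0.4538 -0.053   0.1248] [ 0.423 -0.069  0.119] [ 0.479 -0.037  0.129] [-0.91803647  0.39649596]
lid plane [-0.501 -0.009  0.866] tilt 30.056237844459858 [0.5722 0.2821 0.0736] 1861
knob pts 104 [0.5535 0.2796 0.1063] 0.04481912772380801
lid disc ctr [0.5656 0.2818 0.0698] 0.0837462916970253
knobtop 83 [0.5512 0.2809 0.1068] on axis [0.5456 0.2815 0.1044]
tall 143 133 [ 0.4898 -0.3801  0.1221] [ 0.39   0.069 -0.918] [ 0.471 -0.402  0.112] [ 0.506 -0.362  0.13 ]
short 137 131 [ 0.4817 -0.2899  0.0969] [ 0.429  0.063 -0.901] [ 0.463 -0.311  0.085] [ 0.496 -0.273  0.108]
--cam
pot [0.49918395 0.03962138] 255 0.10815149158308174
pin L 44 [0.4846 0.1533 0.1554]
 bar 101 [0.5114 0.1462 0.1241] [0.478 0.129 0.118] [0.538 0.159 0.129] [-0.96104554  0.27639008]
pin R 34 [ 0.4275 -0.0403  0.1558]
 bar 80 [ 0.4516 -0.0517  0.1241] [ 0.421 -0.072  0.119] [ 0.478 -0.033  0.129] [-0.89653278  0.4429774 ]
lid plane [-0.495 -0.013  0.869] tilt 29.703780066927827 [0.5682 0.2871 0.0716] 2166
knob pts 128 [0.5503 0.2861 0.1033] 0.04264353475735165
lid disc ctr [0.5624 0.2811 0.0683] 0.08365271985530853
knobtop 95 [0.5484 0.283  0.105 ] on axis [0.5426 0.2806 0.103 ]
tall 114 82 [ 0.4862 -0.3818  0.1194] [ 0.391  0.051 -0.919] [ 0.466 -0.409  0.107] [ 0.506 -0.359  0.13 ]
short 147 82 [ 0.4784 -0.2906  0.0947] [-0.403 -0.06   0.913] [ 0.46  -0.318  0.085] [ 0.499 -0.269  0.105]
```

```bash
python3 - <<'E'
from h import *
y=.21;s,c=np.sin(np.radians(25)),np.cos(np.radians(25))
a=np.array([-s*np.cos(y),-s*np.sin(y),c]); top=np.array([.488,-.381,.1208]); g=top-.02*a
R2=down(-a,[np.sin(y),-np.cos(y),0]); p,R=pose()
plan(p,R,g+a*.125,R2,8); print(g,R2.as_matrix().round(3),R.as_matrix().round(3))
E
```

```text
n 8 dist 0.254 turn [-0.054  0.434  0.246]
[2.82, -0.97, 1.09, -0.0068, 0.0543, 0.0307, 2.72, -1.07, 1.23, -0.0068, 0.0543, 0.0307, 2.62, -1.16, 1.37, -0.0068, 0.0543, 0.0307, 2.5, -1.25, 1.5, -0.0068, 0.0543, 0.0307, 2.38, -1.33, 1.62, -0.0068, 0.0543, 0.0307, 2.24, -1.42, 1.74, -0.0068, 0.0543, 0.0307, 2.1, -1.49, 1.84, -0.0068, 0.0543, 0.0307, 1.95, -1.57, 1.94, -0.0068, 0.0543, 0.0307]
[ 0.49626667 -0.37923802  0.10267384] [[ 0.886  0.208  0.413]
 [ 0.189 -0.978  0.088]
 [ 0.423 -0.    -0.906]] [[ 0.896  0.444  0.   ]
 [ 0.444 -0.896 -0.   ]
 [-0.     0.    -1.   ]]
```

Call:
carry_out:
  motion: [2.82,-0.97,1.09,-0.0068,0.0543,0.0307,2.72,-1.07,1.23,-0.0068,0.0543,0.0307,2.62,-1.16,1.37,-0.0068,0.0543,0.0307,2.5,-1.25,1.5,-0.0068,0.0543,0.0307,2.38,-1.33,1.62,-0.0068,0.0543,0.0307,2.24,-1.42,1.74,-0.0068,0.0543,0.0307,2.1,-1.49,1.84,-0.0068,0.0543,0.0307,1.95,-1.57,1.94,-0.0068,0.0543,0.0307]
  hand: 6.5
  grip_force: 25

```text
clock: 2.4
tool_pos: [0.4452, -0.3899, 0.2157]
eef_rot: [0.971, 0.102, 0.216, -0.022]
contact_force: [-0.5, 0.3, -0.4]
opening: 0.738
```

```bash
python3 - <<'E'
from h import *
p,R=pose(); print(p,R.as_matrix().round(3)); M=R.as_matrix()
for n in("side","top"):
    s=snapshot(n); im=s["frame"][:,:,::-1].copy()
    for d in(.045,.064,.125):
        q,_=cv2.projectPoints((p+M[:,2]*d)[None],np.array(s["rvec"]),np.array(s["tvec"]),np.array([[s["fx"],0,s["cx"]],[0,s["fy"],s["cy"]],[0,0,1]]),None); cv2.circle(im,tuple(int(x) for x in q.ravel()),1,(0,0,255),-1)
    u,v=q.ravel().astype(int); c=im[max(0,v-55):v+55,max(0,u-70):u+70]; cv2.imwrite(f"pics/{n}1.png",cv2.resize(c,None,fx=3,fy=3,interpolation=cv2.INTER_CUBIC))
a=cv2.imread("pics/side1.png");b=cv2.imread("pics/top1.png");h=min(a.shape[0],b.shape[0]);w=np.hstack([a[:h],b[:h]]);cv2.imwrite("pics/v2.png",w[:,:].copy() if w.shape[1]<=800 else cv2.resize(w,None,fx=.9*800/w.shape[1],fy=.9*800/w.shape[1]))
E
```

```text
[ 0.44523217 -0.38989885  0.21573257] [[ 0.886  0.207  0.415]
 [ 0.188 -0.978  0.088]
 [ 0.424  0.    -0.905]]
```

View pics/v2.png

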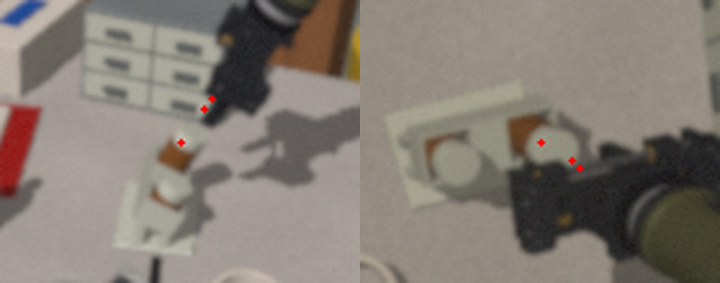

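The picture shows the gripper lined up with the tall jar's axis: the grasp point projects just inside the cap at (181,142) and (541,143). I'll descend and grip.

Call:
carry_out:
  motion: [0,0,2.5,0,0,0,0,0,2.5,0,0,0,0,0,2,0,0,0,0,0,1,0,0,0,0,0,0,0,0,0]

```text
clock: 3.12
tool_pos: [0.4777, -0.3832, 0.143]
eef_rot: [0.971, 0.102, 0.215, -0.023]
contact_force: [-0.8, 0.8, 0.0]
opening: 0.738
```

Call:
carry_out:
  motion: [0,0,0,0,0,0,0,0,0,0,0,0,0,0,0,0,0,0,0,0,0,0,0,0,0,0,0,0,0,0]
  hand: 3.5

```text
clock: 3.75
tool_pos: [0.4781, -0.385, 0.1443]
eef_rot: [0.971, 0.102, 0.216, -0.021]
contact_force: [-1.9, -3.4, 5.0]
opening: 0.517
```

Call:
carry_out:
  motion: [0,0,-1,0,0,0,0,0,-2,0,0,0,0,0,-2.5,0,0,0,0,0,-2.5,0,0,0,0,0,-2,0,0,0,0,0,0,0,0,0]

```text
clock: 4.5
tool_pos: [0.4359, -0.392, 0.2347]
eef_rot: [0.971, 0.102, 0.215, -0.022]
contact_force: [-0.5, -0.4, -2.0]
opening: 0.517
```

```bash
python3 - <<'E'
from h import *
C=cloud()
# pot geometry: bar direction & pins -> yaw
pot=np.array([.5005,.0392])
for W,rgb in C:
    print("--")
    for nm,lo,hi in(("L",.10,.20),("R",-.12,-.03)):
        m=box(W,[.38,lo,.14],[.6,hi,.175]); q=W[m]; print("pin",nm,m.sum(),q.mean(0).round(4))
        m=box(W,[.38,lo,.116],[.6,hi,.131])&(np.hypot(*(W[:,:2]-pot).T)>.085); q=W[m][:,:2].astype(np.float32)
        print(cv2.minAreaRect(q))
p,R=pose(); print(p)
E
```

```text
--
pin L 24 [0.4875 0.1501 0.1612]
((0.5110666751861572, 0.14343124628067017), (0.016881342977285385, 0.060440123081207275), 78.33975219726562)
pin R 22 [ 0.4301 -0.0423  0.1615]
((0.452384889125824, -0.052446696907281876), (0.016151458024978638, 0.059609685093164444), 64.798583984375)
--
pin L 45 [0.4854 0.153  0.1545]
((0.509419322013855, 0.14526638388633728), (0.016107313334941864, 0.06270027160644531), 75.55914306640625)
pin R 31 [ 0.4278 -0.0412  0.1556]
((0.4499594569206238, -0.05374086648225784), (0.018095944076776505, 0.06123850494623184), 68.03446197509766)
[ 0.4361687  -0.39142543  0.23344223]
```

```bash
cat >> h.py <<'E'
PSI=-.289; C0=np.array([.5005,.0395]); PX=np.array([np.cos(PSI),np.sin(PSI),0]); PY=np.array([-np.sin(PSI),np.cos(PSI),0])
E
python3 - <<'E'
from h import *
p,R=pose(); q=p+[0,0,.07]; plan(p,R,q,R,2)
plan(q,R,np.r_[C0,.31],down([0,0,-1],PX),10)
E
```

```text
n 2 dist 0.07 turn [0. 0. 0.]
[1.48, -0.0, -3.17, 0.0, 0.0, 0.0, 1.48, -0.0, -3.17, 0.0, 0.0, 0.0]
n 10 dist 0.436 turn [ 0.232 -0.394 -1.053]
[1.41, -4.08, 0.59, 0.0232, -0.0394, -0.1053, 1.86, -3.89, 0.62, 0.0232, -0.0394, -0.1053, 2.28, -3.66, 0.63, 0.0232, -0.0394, -0.1053, 2.68, -3.38, 0.61, 0.0232, -0.0394, -0.1053, 3.04, -3.07, 0.57, 0.0232, -0.0394, -0.1053, 3.37, -2.72, 0.51, 0.0232, -0.0394, -0.1053, 3.65, -2.34, 0.43, 0.0232, -0.0394, -0.1053, 3.89, -1.93, 0.33, 0.0232, -0.0394, -0.1053]
[4.08, -1.5, 0.22, 0.0232, -0.0394, -0.1053, 4.23, -1.06, 0.08, 0.0232, -0.0394, -0.1053]
```

Call:
carry_out:
  motion: [1.48,0,-3.17,0,0,0,1.48,0,-3.17,0,0,0]

```text
clock: 4.85
tool_pos: [0.4363, -0.3911, 0.3032]
eef_rot: [0.971, 0.103, 0.215, -0.024]
contact_force: [0.2, -0.2, -1.9]
opening: 0.518
```

Call:
carry_out:
  motion: [1.41,-4.08,0.59,0.0232,-0.0394,-0.1053,1.86,-3.89,0.62,0.0232,-0.0394,-0.1053,2.28,-3.66,0.63,0.0232,-0.0394,-0.1053,2.68,-3.38,0.61,0.0232,-0.0394,-0.1053,3.04,-3.07,0.57,0.0232,-0.0394,-0.1053,3.37,-2.72,0.51,0.0232,-0.0394,-0.1053,3.65,-2.34,0.43,0.0232,-0.0394,-0.1053,3.89,-1.93,0.33,0.0232,-0.0394,-0.1053]

```text
clock: 5.85
tool_pos: [0.488, -0.0452, 0.3081]
eef_rot: [0.858, 0.511, 0.044, -0.005]
contact_force: [0.5, 0.3, -1.5]
opening: 0.516
```

Call:
carry_out:
  motion: [4.08,-1.5,0.22,0.0232,-0.0394,-0.1053,4.23,-1.06,0.08,0.0232,-0.0394,-0.1053,0,0,0,0,0,0,0,0,0,0,0,0]

```text
clock: 6.35
tool_pos: [0.5005, 0.0387, 0.3093]
eef_rot: [0.802, 0.598, -0.001, 0.0]
contact_force: [1.7, -0.5, -1.4]
opening: 0.514
```

```bash
python3 - <<'E'
from h import *
p,R=pose(); print(p,R.as_matrix().round(3),monitor.get_state()["clock"])
plan(p,R,np.r_[C0,.31],down([0,0,-1],PX),1)
ims=[]
for n in("side","top"):
    s=snapshot(n); im=s["frame"][:,:,::-1]
    q,_=cv2.projectPoints(np.array([[.5,.04,.18]]),np.array(s["rvec"]),np.array(s["tvec"]),np.array([[s["fx"],0,s["cx"]],[0,s["fy"],s["cy"]],[0,0,1]]),None)
    u,v=q.ravel().astype(int); ims.append(cv2.resize(im[v-70:v+70,u-65:u+65],None,fx=3,fy=3,interpolation=cv2.INTER_CUBIC))
cv2.imwrite("pics/v3.png",np.hstack(ims))
for W,rgb in cloud():  # amber pts of held jar
    m=box(W,[.42,-.05,.16],[.58,.13,.28])&(rgb[:,0]-rgb[:,2]>50); q=W[m]; print(m.sum(),q.mean(0).round(3) if m.any() else"",np.percentile(q,[3,97],axis=0).round(3) if m.any() else "")
E
```

```text
[0.50052274 0.0386887  0.30928476] [[ 0.286  0.958 -0.001]
 [ 0.958 -0.286 -0.002]
 [-0.002 -0.001 -1.   ]] 6.35
n 1 dist 0.001 turn [-0.001  0.002 -0.001]
[0.08, -0.03, -0.07, -0.0006, 0.0019, -0.001]
0  
243 [0.497 0.054 0.23 ] [[0.481 0.048 0.201]
 [0.515 0.058 0.261]]
```

View pics/v3.png

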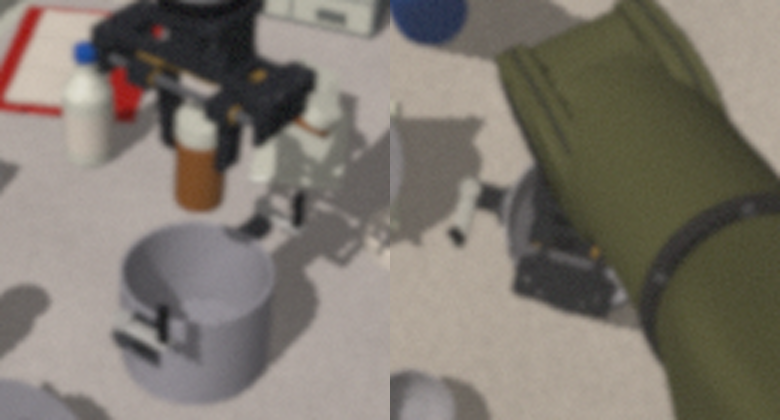

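The jar hangs upright from the gripper, centred over the pot (side view: jar (200,170), mouth (200,265)).

Call:
carry_out:
  motion: [0.08,0,3.5,0,0,0,0,0,4,0,0,0,0,0,4,0,0,0,0,0,3,0,0,0,0,0,2,0,0,0,0,0,1,0,0,0,0,0,0.5,0,0,0,0,0,0,0,0,0]

```text
clock: 7.55
tool_pos: [0.5017, 0.0392, 0.1305]
eef_rot: [0.802, 0.597, 0.0, 0.001]
contact_force: [0.3, -0.6, -0.7]
opening: 0.516
```

Call:
carry_out:
  motion: [0,0,0.2,0,0,0,0,0,0.2,0,0,0,0,0,0.2,0,0,0]

```text
clock: 7.92
tool_pos: [0.5016, 0.0394, 0.1243]
eef_rot: [0.802, 0.597, 0.0, 0.001]
contact_force: [0.8, -0.2, -1.8]
opening: 0.514
```

Call:
carry_out:
  motion: [0,0,0.15,0,0,0,0,0,0.15,0,0,0,0,0,0,0,0,0]

```text
clock: 8.3
tool_pos: [0.5014, 0.0394, 0.1211]
eef_rot: [0.802, 0.597, -0.0, 0.001]
contact_force: [0.7, -0.4, -1.2]
opening: 0.515
```

Call:
carry_out:
  motion: [0,0,0.1,0,0,0,0,0,0,0,0,0]

```text
clock: 8.55
tool_pos: [0.5015, 0.0394, 0.1202]
eef_rot: [0.802, 0.597, 0.0, 0.001]
contact_force: [0.0, 0.1, -1.7]
opening: 0.517
```

Call:
carry_out:
  motion: [0,0,0.1,0,0,0,0,0,0,0,0,0]

```text
clock: 8.8
tool_pos: [0.5017, 0.0397, 0.1199]
eef_rot: [0.802, 0.598, 0.001, 0.001]
contact_force: [-0.2, 1.0, 6.1]
opening: 0.516
```

Call:
carry_out:
  motion: [0,0,0,0,0,0,0,0,0,0,0,0,0,0,0,0,0,0,0,0,0,0,0,0]
  hand: 6.2

```text
clock: 9.3
tool_pos: [0.5014, 0.0393, 0.1191]
eef_rot: [0.802, 0.597, -0.0, 0.001]
contact_force: [0.1, -1.4, 0.2]
opening: 0.702
```

Call:
carry_out:
  motion: [0,0,-1,0,0,0,0,0,-2,0,0,0,0,0,-4,0,0,0,0,0,-5,0,0,0,0,0,-5,0,0,0,0,0,-3,0,0,0]

```text
clock: 10.05
tool_pos: [0.5015, 0.0396, 0.3224]
eef_rot: [0.802, 0.597, 0.002, 0.002]
contact_force: [0.4, 0.5, -0.2]
opening: 0.706
```

```bash
python3 - <<'E'
from h import *
C=cloud()
F=[]
for W,rgb in C:
    m=box(W,[.49,.19,.02],[.66,.37,.125]); q=W[m]; best=None; rng=np.random.default_rng(0)
    for _ in range(500):
        a=q[rng.choice(len(q),3,False)]; n=np.cross(a[1]-a[0],a[2]-a[0]); l=np.linalg.norm(n)
        if l<1e-6: continue
        n/=l; n*=np.sign(n[2]); k=np.abs((q-a[0])@n)<.003
        if best is None or k.sum()>best.sum(): best=k
    f=q[best]; c=f.mean(0); n=np.linalg.svd(f-c,full_matrices=False)[2][2]; n*=np.sign(n[2])
    h=(q-c)@n; r=np.linalg.norm(q-c-np.outer(h,n),axis=1)
    # knob top face: points near h max
    kt=q[(h>.036)&(h<.046)&(r<.04)]
    ax=kt.mean(0)-n*((kt.mean(0)-c)@n) # axis foot on flange top
    # robust flange circle: radial edge, r=78
    ex=np.cross([0,1,0],n);ex/=np.linalg.norm(ex);ey=np.cross(n,ex); P=np.c_[(f-c)@ex,(f-c)@ey]
    sc=lambda o:(np.hypot(*(P-o).T)<.078).sum()-2*(np.hypot(*(P-o).T)>.078).sum()
    G=[(sc((u,v)),u,v) for u in np.arange(-.012,.012,.001) for v in np.arange(-.012,.012,.001)]
    mx=max(G)[0]; g=np.mean([x[1:] for x in G if x[0]>=mx*.995],0)
    print(n.round(3),"knobfoot",ax.round(4),len(kt),"disc",(c+ex*g[0]+ey*g[1]).round(4), "h", np.percentile(h[(r<.04)],99))
    # jar in pot
    m=(np.hypot(*(W[:,:2]-C0).T)<.06)&(W[:,2]>.03)&(W[:,2]<.105); j=W[m]; 
    if m.any():print("jar",m.sum(),np.median(j,0).round(4),np.percentile(j,[3,97],axis=0).round(3))
print(pose()[0],monitor.get_state()["clock"])
E
```

```text
[-0.505 -0.015  0.863] knobfoot [0.571  0.2815 0.0729] 82 disc [0.5706 0.2815 0.0727] h 0.0424433714955048
[-0.501 -0.01   0.866] knobfoot [0.568  0.2827 0.0713] 86 disc [0.5678 0.2822 0.0712] h 0.04138670472723701
jar 271 [0.4972 0.0477 0.092 ] [[0.479 0.019 0.059]
 [0.518 0.06  0.097]]
[0.50260531 0.03989967 0.32291204] 10.15
```

```bash
python3 - <<'E'
from h import *
n=np.array([-.503,-.012,.865]); n/=np.linalg.norm(n)
foot=np.array([.5695,.282,.0721]); g=foot-.0055*n+.0325*n
p,R=pose(); R2=down(-n,[1,.02,0]); plan(p,R,g+.125*n,R2,7); print(g+.125*n,g+.045*n)
E
```

```text
n 7 dist 0.268 turn [-0.514  0.083 -0.303]
[3.25, -1.13, 1.7, -0.0734, 0.0119, -0.0433, 3.27, -1.11, 1.66, -0.0734, 0.0119, -0.0433, 3.3, -1.09, 1.62, -0.0734, 0.0119, -0.0433, 3.33, -1.06, 1.58, -0.0734, 0.0119, -0.0433, 3.36, -1.03, 1.54, -0.0734, 0.0119, -0.0433, 3.38, -1.0, 1.51, -0.0734, 0.0119, -0.0433, 3.41, -0.96, 1.48, -0.0734, 0.0119, -0.0433]
[0.49309662 0.28017726 0.2034895 ] [0.53330893 0.28113659 0.13433713]
```

Call:
carry_out:
  motion: [3.25,-1.13,1.7,-0.0734,0.0119,-0.0433,3.27,-1.11,1.66,-0.0734,0.0119,-0.0433,3.3,-1.09,1.62,-0.0734,0.0119,-0.0433,3.33,-1.06,1.58,-0.0734,0.0119,-0.0433,3.36,-1.03,1.54,-0.0734,0.0119,-0.0433,3.38,-1.0,1.51,-0.0734,0.0119,-0.0433,3.41,-0.96,1.48,-0.0734,0.0119,-0.0433,0,0,0,0,0,0]
  hand: 5

```text
clock: 11.15
tool_pos: [0.4797, 0.2221, 0.2157]
eef_rot: [0.709, 0.681, 0.111, 0.143]
contact_force: [-1.2, 0.3, -0.0]
opening: 0.57
```

```bash
python3 - <<'E'
from h import *
n=np.array([-.503,-.012,.865]); n/=np.linalg.norm(n)
foot=np.array([.5695,.282,.0721]); g=foot+.027*n
p,R=pose(); plan(p,R,g+.125*n,down(-n,[1,.02,0]),1); M=R.as_matrix(); ims=[]
for nm in("side","top"):
    s=snapshot(nm); im=s["frame"][:,:,::-1].copy()
    for d in(.045,.125):
        q,_=cv2.projectPoints((p+M[:,2]*d)[None],np.array(s["rvec"]),np.array(s["tvec"]),np.array([[s["fx"],0,s["cx"]],[0,s["fy"],s["cy"]],[0,0,1]]),None); cv2.circle(im,tuple(int(round(x)) for x in q.ravel()),1,(0,0,255),-1)
    u,v=q.ravel().astype(int); ims.append(cv2.resize(im[v-60:v+60,u-60:u+60],None,fx=3.2,fy=3.2,interpolation=cv2.INTER_CUBIC))
cv2.imwrite("pics/v4.png",np.hstack(ims))
E
```

```text
n 1 dist 0.061 turn [-0.166  0.065 -0.044]
[5.91, 0.64, 1.31, -0.1659, 0.0654, -0.0439]
```

View pics/v4.png

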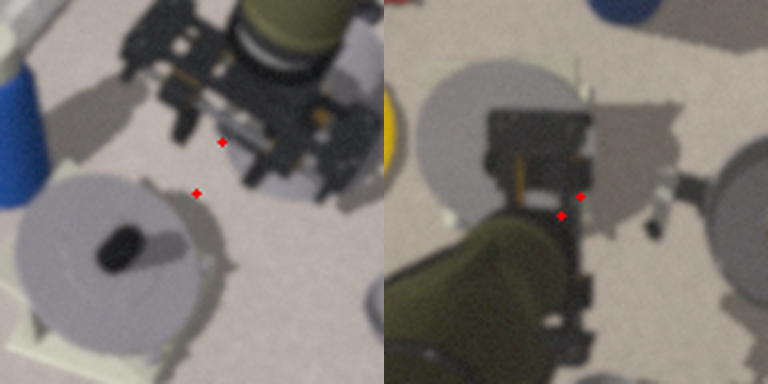

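The gripper stopped about 6 cm short of the spot above the lid (side view: knob (120,248), tool axis at (197,193)). I'll check whether that was a joint limit or a speed cap.

Call:
carry_out:
  motion: [3,0.3,0.65,-0.08,0.03,-0.02,3,0.3,0.65,-0.08,0.03,-0.02]

```text
clock: 11.5
tool_pos: [0.4918, 0.2612, 0.2079]
eef_rot: [0.689, 0.684, 0.162, 0.178]
contact_force: [0.5, -1.6, -0.8]
opening: 0.564
```

```bash
python3 - <<'E'
from h import *
n=np.array([-.503,-.012,.865]); n/=np.linalg.norm(n)
foot=np.array([.5695,.282,.0721]); g=foot+.027*n
p,R=pose();print(monitor.get_state()["q"].round(2)); plan(p,R,g+.125*n,down(-n,[1,.02,0]),1)
E
```

```text
[-0.74  0.71  0.02  2.18  1.89  0.34 -2.58]
n 1 dist 0.02 turn [-0.041  0.036 -0.018]
[1.91, -0.09, 0.4, -0.0407, 0.0361, -0.0175]
```

Call:
carry_out:
  motion: [0,0,-0.5,0,0,0.15]

```text
clock: 11.62
tool_pos: [0.4877, 0.2645, 0.211]
eef_rot: [0.737, 0.632, 0.174, 0.163]
contact_force: [0.9, -1.1, -0.6]
opening: 0.566
```

```bash
python3 - <<'E'
from h import *
print(monitor.get_state()["q"].round(3))
E
```

```text
[-0.683  0.702 -0.084  2.177  1.803  0.398 -2.64 ]
```

Call:
carry_out:
  motion: [0,0,0,0,0,-0.15,0,0,0,0,0,-0.15,0,0,0,0,0,-0.15,0,0,0,0,0,-0.15]

```text
clock: 12.12
tool_pos: [0.4887, 0.2617, 0.2119]
eef_rot: [0.517, 0.822, 0.117, 0.209]
contact_force: [-0.2, 0.4, 0.0]
opening: 0.568
```

```bash
python3 - <<'E'
from h import *
print(monitor.get_state()["q"].round(3)); p,R=pose(); print(R.as_matrix().round(3))
E
```

```text
[-0.777  0.705  0.073  2.184  1.897  0.302 -2.141]
[[-0.379  0.801  0.464]
 [ 0.898  0.439 -0.024]
 [-0.223  0.407 -0.886]]
```

```bash
python3 - <<'E'
from h import *
n=np.array([-.503,-.012,.865]); n/=np.linalg.norm(n)
foot=np.array([.5695,.282,.0721]); g=foot+.027*n
p,R=pose(); plan(p,R,g+.125*n,down(-n,[0,1,0]),8)
E
```

```text
n 8 dist 0.021 turn [-0.057 -0.02  -1.116]
[0.21, 0.1, 0.11, -0.0071, -0.0025, -0.1395, 0.19, 0.13, 0.11, -0.0071, -0.0025, -0.1395, 0.17, 0.16, 0.11, -0.0071, -0.0025, -0.1395, 0.15, 0.18, 0.12, -0.0071, -0.0025, -0.1395, 0.13, 0.2, 0.12, -0.0071, -0.0025, -0.1395, 0.1, 0.21, 0.12, -0.0071, -0.0025, -0.1395, 0.07, 0.22, 0.12, -0.0071, -0.0025, -0.1395, 0.04, 0.23, 0.12, -0.0071, -0.0025, -0.1395]
```

Call:
carry_out:
  motion: [0.21,0.1,0.11,-0.0071,-0.0025,-0.1395,0.19,0.13,0.11,-0.0071,-0.0025,-0.1395,0.17,0.16,0.11,-0.0071,-0.0025,-0.1395,0.15,0.18,0.12,-0.0071,-0.0025,-0.1395,0.13,0.2,0.12,-0.0071,-0.0025,-0.1395,0.1,0.21,0.12,-0.0071,-0.0025,-0.1395,0.07,0.22,0.12,-0.0071,-0.0025,-0.1395,0.04,0.23,0.12,-0.0071,-0.0025,-0.1395]

```text
clock: 13.12
tool_pos: [0.4933, 0.2803, 0.2036]
eef_rot: [-0.001, 0.965, 0.006, 0.261]
contact_force: [-0.2, -0.2, 0.0]
opening: 0.565
```

```bash
python3 - <<'E'
from h import *
n=np.array([-.503,-.012,.865]); n/=np.linalg.norm(n)
foot=np.array([.5695,.282,.0721]); g=foot+.027*n
p,R=pose(); print(monitor.get_state()["q"].round(3)); plan(p,R,g+.125*n,down(-n,[0,1,0]),1); M=R.as_matrix(); ims=[]
for nm in("side","top"):
    s=snapshot(nm); im=s["frame"][:,:,::-1].copy()
    for d in(.045,.125):
        q,_=cv2.projectPoints((p+M[:,2]*d)[None],np.array(s["rvec"]),np.array(s["tvec"]),np.array([[s["fx"],0,s["cx"]],[0,s["fy"],s["cy"]],[0,0,1]]),None); cv2.circle(im,tuple(int(round(x)) for x in q.ravel()),1,(0,0,255),-1)
    u,v=q.ravel().astype(int); ims.append(cv2.resize(im[v-60:v+60,u-60:u+60],None,fx=3.2,fy=3.2,interpolation=cv2.INTER_CUBIC))
cv2.imwrite("pics/v5.png",np.hstack(ims))
E
```

```text
[-0.895  0.751  0.229  2.194  2.352  0.268 -1.515]
n 1 dist 0.0 turn [-0.001  0.001 -0.   ]
[0.02, -0.02, -0.0, -0.0005, 0.001, -0.0]
```

View pics/v5.png

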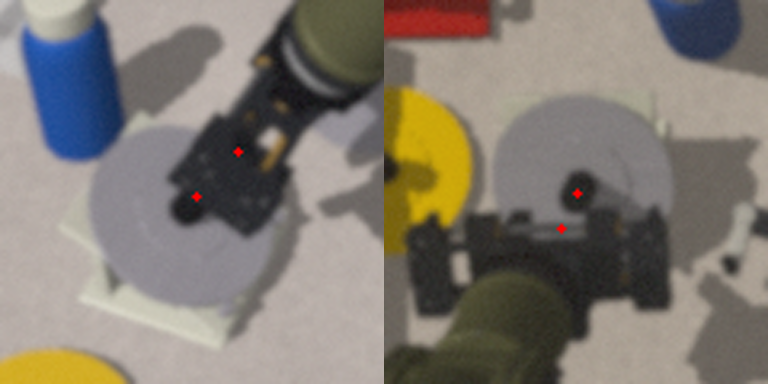

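The tool is now on the lid's axis: the predicted grasp point falls on the knob in both views, (197,197) and (577,193).

Call:
carry_out:
  motion: [0,0,2.5,0,0,0,0,0,2.5,0,0,0,0,0,2,0,0,0,0,0,1,0,0,0,0,0,0,0,0,0]

```text
clock: 13.85
tool_pos: [0.533, 0.2826, 0.1337]
eef_rot: [-0.0, 0.965, 0.007, 0.26]
contact_force: [-0.4, -0.6, -0.0]
opening: 0.568
```

Call:
carry_out:
  motion: [0,0,0,0,0,0,0,0,0,0,0,0,0,0,0,0,0,0,0,0,0,0,0,0,0,0,0,0,0,0]
  hand: 1.5
  grip_force: 40

```text
clock: 14.48
tool_pos: [0.5329, 0.2822, 0.1348]
eef_rot: [-0.0, 0.965, 0.007, 0.261]
contact_force: [-2.3, -3.5, 6.2]
opening: 0.307
```

Call:
carry_out:
  motion: [0,0,-0.5,0,0,0,0,0,-1.5,0,0,0,0,0,-2,0,0,0,0,0,-2.5,0,0,0,0,0,-2.5,0,0,0,0,0,0,0,0,0]

```text
clock: 15.22
tool_pos: [0.4861, 0.283, 0.2135]
eef_rot: [-0.002, 0.965, 0.008, 0.261]
contact_force: [-0.0, -0.0, -2.3]
opening: 0.31
```

```bash
python3 - <<'E'
from h import *
p,R=pose(); print(monitor.get_state()["q"].round(3)); q=np.array([p[0],p[1],.32]);R2=down([0,0,-1],[0,1,0])
plan(p,R,q,R2,6); plan(q,R2,np.r_[C0,.32],R2,6)
E
```

```text
[-0.919  0.729  0.246  2.203  2.339  0.253 -1.511]
n 6 dist 0.106 turn [0.017 0.528 0.003]
[-0.89, 0.03, -1.53, 0.0028, 0.088, 0.0006, -0.76, 0.02, -1.61, 0.0028, 0.088, 0.0006, -0.61, 0.02, -1.67, 0.0028, 0.088, 0.0006, -0.46, 0.01, -1.71, 0.0028, 0.088, 0.0006, -0.31, 0.01, -1.75, 0.0028, 0.088, 0.0006, -0.16, 0.0, -1.77, 0.0028, 0.088, 0.0006]
n 6 dist 0.244 turn [0. 0. 0.]
[-0.24, -4.06, 0.0, 0.0, 0.0, 0.0, -0.24, -4.06, 0.0, 0.0, 0.0, 0.0, -0.24, -4.06, 0.0, 0.0, 0.0, 0.0, -0.24, -4.06, 0.0, 0.0, 0.0, 0.0, -0.24, -4.06, 0.0, 0.0, 0.0, 0.0, -0.24, -4.06, 0.0, 0.0, 0.0, 0.0]
```

Call:
carry_out:
  motion: [-0.89,0.03,-1.53,0.0028,0.088,0.0006,-0.76,0.02,-1.61,0.0028,0.088,0.0006,-0.61,0.02,-1.67,0.0028,0.088,0.0006,-0.46,0.01,-1.71,0.0028,0.088,0.0006,-0.31,0.01,-1.75,0.0028,0.088,0.0006,-0.16,0,-1.77,0.0028,0.088,0.0006,0,0,0,0,0,0]

```text
clock: 16.1
tool_pos: [0.5056, 0.2847, 0.2727]
eef_rot: [0.008, 0.988, 0.014, 0.155]
contact_force: [0.8, -1.1, -2.3]
opening: 0.308
```

Call:
carry_out:
  motion: [-0.24,-4.06,0,0,0,0,-0.24,-4.06,0,0,0,0,-0.24,-4.06,0,0,0,0,-0.24,-4.06,0,0,0,0,-0.24,-4.06,0,0,0,0,-0.24,-4.06,0,0,0,0,0,0,0,0,0,0,0,0,0,0,0,0]

```text
clock: 17.1
tool_pos: [0.5157, 0.0422, 0.2688]
eef_rot: [0.005, 0.988, 0.013, 0.154]
contact_force: [-1.3, 0.0, -2.9]
opening: 0.303
```

```bash
python3 - <<'E'
from h import *
p,R=pose(); print(monitor.get_state()["q"].round(3)); plan(p,R,np.r_[C0,.30],down([0,0,-1],[0,1,0]),2)
ims=[]
for nm in("side","top"):
    s=snapshot(nm); im=s["frame"][:,:,::-1]
    q,_=cv2.projectPoints(np.array([[.5,.04,.18]]),np.array(s["rvec"]),np.array(s["tvec"]),np.array([[s["fx"],0,s["cx"]],[0,s["fy"],s["cy"]],[0,0,1]]),None)
    u,v=q.ravel().astype(int); ims.append(cv2.resize(im[v-60:v+70,u-65:u+65],None,fx=3,fy=3,interpolation=cv2.INTER_CUBIC))
cv2.imwrite("pics/v6.png",np.hstack(ims))
for W,rgb in cloud():
    m=(np.hypot(*(W[:,:2]-C0).T)<.085)&(np.abs(W[:,2]-p[2]+.0725)<.012); q=W[m]
    if m.sum()<30: print(m.sum()); continue
    c=q.mean(0); n=np.linalg.svd(q-c,full_matrices=False)[2][2]; print(m.sum(),c.round(4),(n*np.sign(n[2])).round(3)); print(np.percentile(q,[1,99],axis=0).round(3))
E
```

```text
[ 0.01   0.547 -0.299  2.156  0.94   0.247  0.442]
n 2 dist 0.035 turn [ 0.026  0.308 -0.01 ]
[0.25, -0.1, -1.72, 0.0129, 0.1542, -0.0049, 0.51, -0.12, -1.66, 0.0129, 0.1542, -0.0049]
287 [0.5338 0.0639 0.1995] [-0.26  -0.026  0.965]
[[ 0.484 -0.029  0.186]
 [ 0.575  0.11   0.208]]
693 [0.5162 0.0662 0.1945] [-0.284 -0.018  0.959]
[[ 0.482 -0.022  0.185]
 [ 0.563  0.119  0.208]]
```

View pics/v6.png

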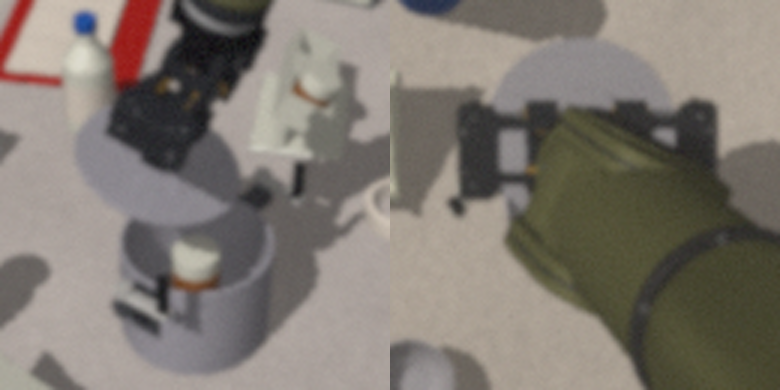

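The lid is held over the pot but still leans about 16° because the turn was speed-capped; the jar stands upright inside at (195,265). I'll finish levelling it, slower.

Call:
carry_out:
  motion: [0.1,-0.05,-0.9,0.006,0.077,-0.0025,0.2,-0.05,-0.85,0.006,0.077,-0.0025,0.25,-0.06,-0.8,0.006,0.077,-0.0025,0.3,-0.06,-0.8,0.006,0.077,-0.0025,0,0,0,0,0,0]

```text
clock: 17.92
tool_pos: [0.5024, 0.0396, 0.301]
eef_rot: [0.0, 1.0, 0.001, 0.002]
contact_force: [0.1, 0.1, -2.9]
opening: 0.306
```

```bash
cat > lid.py <<'E'
from h import *
p,R=pose(); print(p,monitor.get_state()["q"].round(2)); plan(p,R,np.r_[C0,p[2]],down([0,0,-1],[0,1,0]),1)
for W,rgb in cloud():
    m=(np.hypot(*(W[:,:2]-C0).T)<.1)&(np.abs(W[:,2]-p[2]+.0725)<.006); q=W[m]
    if m.sum()<30: print(m.sum()); continue
    c=q.mean(0); n=np.linalg.svd(q-c,full_matrices=False)[2][2]; 
    P=q[:,:2]; sc=lambda o:(np.hypot(*(P-o).T)<.078).sum()-2*(np.hypot(*(P-o).T)>.078).sum()
    G=[(sc(C0+(u,v)),u,v) for u in np.arange(-.015,.0151,.001) for v in np.arange(-.015,.0151,.001)]
    mx=max(G)[0]; g=np.array([x[1:] for x in G if x[0]>=mx-1])
    print(m.sum(),c.round(4),(n*np.sign(n[2])).round(3),"offset from C0",g.mean(0).round(4),g.min(0).round(3),g.max(0).round(3))
E
python3 lid.py
```

```text
[0.50237011 0.0395764  0.30100498] [ 0.26  0.61 -0.7   1.91  0.53  0.81  0.85]
n 1 dist 0.002 turn [ 0.003  0.004 -0.001]
[0.19, -0.01, -0.0, 0.0029, 0.0039, -0.0006]
1185 [0.4643 0.0549 0.2299] [ 0.013 -0.     1.   ] offset from C0 [-0.0016  0.0032] [-0.006  0.   ] [0.001 0.007]
1313 [0.4882 0.0555 0.2279] [ 0.018 -0.     1.   ] offset from C0 [-0.002  0.001] [-0.002  0.001] [-0.002  0.001]
```

Call:
carry_out:
  motion: [-0.1,0,3,0,-0.008,0,0,0,3,0,0,0,0,0,2,0,0,0,0,0,1.5,0,0,0,0,0,0.8,0,0,0,0,0,0,0,0,0]

```text
clock: 18.77
tool_pos: [0.5029, 0.0393, 0.1977]
eef_rot: [-0.0, 1.0, 0.001, 0.005]
contact_force: [-0.1, -0.8, -2.1]
opening: 0.305
```

```bash
python3 lid.py
```

```text
[0.50285934 0.03926398 0.19772112] [ 0.16  0.75 -0.54  2.02  0.72  0.56  0.68]
n 1 dist 0.002 turn [0.002 0.009 0.   ]
[0.24, 0.02, -0.0, 0.0018, 0.0091, 0.0001]
1019 [0.4638 0.0478 0.1263] [ 0.001 -0.001  1.   ] offset from C0 [-0.0058  0.0033] [-0.015 -0.001] [0.002 0.008]
1185 [0.4866 0.0549 0.1253] [ 0.012 -0.003  1.   ] offset from C0 [-0.001  0.001] [-0.001  0.001] [-0.001  0.001]
```

Level and centred within about 1 mm. I'll lower gently, watching the force.

Call:
carry_out:
  motion: [0,0,0.25,0,0,0,0,0,0.25,0,0,0,0,0,0.2,0,0,0,0,0,0,0,0,0]

```text
clock: 19.38
tool_pos: [0.5029, 0.0391, 0.1907]
eef_rot: [0.0, 1.0, 0.001, 0.004]
contact_force: [-0.0, -0.6, -2.8]
opening: 0.305
```

Call:
carry_out:
  motion: [0,0,0.15,0,0,0,0,0,0,0,0,0]

```text
clock: 19.62
tool_pos: [0.503, 0.0392, 0.1893]
eef_rot: [0.0, 1.0, 0.001, 0.005]
contact_force: [0.4, 0.2, -2.9]
opening: 0.308
```

Call:
carry_out:
  motion: [0,0,0.1,0,0,0,0,0,0,0,0,0]

```text
clock: 19.88
tool_pos: [0.5031, 0.0392, 0.1884]
eef_rot: [0.0, 1.0, 0.001, 0.005]
contact_force: [-0.3, -1.3, -2.9]
opening: 0.308
```

Call:
carry_out:
  motion: [0,0,0.1,0,0,0,0,0,0,0,0,0]

```text
clock: 20.12
tool_pos: [0.503, 0.0393, 0.1877]
eef_rot: [-0.0, 1.0, 0.001, 0.005]
contact_force: [-2.5, 1.0, 3.1]
opening: 0.307
```

Call:
carry_out:
  motion: [0,0,0.1,0,0,0,0,0,0,0,0,0]

```text
clock: 20.38
tool_pos: [0.5029, 0.0393, 0.1876]
eef_rot: [-0.0, 1.0, 0.001, 0.005]
contact_force: [-4.4, -0.7, 13.2]
opening: 0.309
```

Call:
carry_out:
  motion: [0,0,-0.1,0,0,0,0,0,0,0,0,0,0,0,0,0,0,0,0,0,0,0,0,0]
  hand: 5

```text
clock: 20.88
tool_pos: [0.5031, 0.0391, 0.1872]
eef_rot: [0.0, 1.0, 0.001, 0.005]
contact_force: [-0.6, 0.4, 0.1]
opening: 0.569
```

Call:
carry_out:
  motion: [0,0,-1,0,0,0,0,0,-2,0,0,0,0,0,-3,0,0,0,0,0,-2.5,0,0,0]

```text
clock: 21.38
tool_pos: [0.5023, 0.0391, 0.274]
eef_rot: [0.0, 1.0, 0.001, 0.005]
contact_force: [-0.5, -0.4, 0.5]
opening: 0.569
```

```bash
cat > seat.py <<'E'
from h import *
for W,rgb in cloud():
    r=np.hypot(*(W[:,:2]-C0).T); m=(r<.079)&(r>.043)&(np.abs(W[:,2]-.115)<.006); q=W[m]; 
    c=q.mean(0); n=np.linalg.svd(q-c,full_matrices=False)[2][2]; print("lid",m.sum(),c.round(4),(n*np.sign(n[2])).round(3))
    m=(r<.03)&(W[:,2]>.14)&(W[:,2]<.16); print("knob",m.sum(),W[m].mean(0).round(4))
    for nm,s in(("L",1),("R",-1)):
        piv=np.r_[C0,0]+s*.105*PY; m=(np.hypot(*(W-piv)[:,:2].T)<.06)&(W[:,2]>.135)&(W[:,2]<.175); 
        if m.sum()<5: print("pin",nm,m.sum()); continue
        q=W[m].mean(0); d=(q-piv); ang=np.arctan2(d@(-s*PY),d@(-PX)); print("pin",nm,m.sum(),q.round(4),"rad",np.hypot(*d[:2]).round(4),"angle",ang.round(3))
E
python3 seat.py
python3 - <<'E'
from h import *
p,R=pose(); print(p,monitor.get_state()["q"].round(2))
a=PSI+np.pi/2+.9; J=[np.cos(a),np.sin(a),0]; plan(p,R,[.4865,.1515,.27],down([0,0,-1],J),5)
E
```

```text
lid 771 [0.4598 0.05   0.1155] [ 0.001 -0.004  1.   ]
knob 15 [0.4916 0.0399 0.1516]
pin L 25 [0.4875 0.1499 0.1602] rad 0.0441 angle 0.065
pin R 22 [ 0.4301 -0.0424  0.1611] rad 0.0446 angle 0.145
lid 1069 [0.4981 0.0448 0.1142] [0.001 0.002 1.   ]
knob 84 [0.499  0.0432 0.1512]
pin L 51 [0.4854 0.1532 0.1525] rad 0.0469 angle 0.007
pin R 39 [ 0.4274 -0.0406  0.1525] rad 0.0478 angle 0.156
[0.50339278 0.03956064 0.2750706 ] [ 0.24  0.64 -0.66  1.95  0.58  0.74  0.8 ]
n 5 dist 0.113 turn [-0.001  0.015 -0.611]
[0.34, 2.24, 0.1, -0.0003, 0.003, -0.1223, 0.06, 2.26, 0.1, -0.0003, 0.003, -0.1223, -0.21, 2.25, 0.11, -0.0003, 0.003, -0.1223, -0.49, 2.21, 0.1, -0.0003, 0.003, -0.1223, -0.75, 2.14, 0.1, -0.0003, 0.003, -0.1223]
```

The lid is seated level, with its flange top at about 115 mm and tilt under 0.004. Next is the left latch.

Call:
carry_out:
  motion: [0.34,2.24,0.1,-0.0003,0.003,-0.1223,0.06,2.26,0.1,-0.0003,0.003,-0.1223,-0.21,2.25,0.11,-0.0003,0.003,-0.1223,-0.49,2.21,0.1,-0.0003,0.003,-0.1223,-0.75,2.14,0.1,-0.0003,0.003,-0.1223,0,0,0,0,0,0]
  hand: 2.4
  grip_force: 10

```text
clock: 22.22
tool_pos: [0.4847, 0.1524, 0.267]
eef_rot: [-0.302, 0.953, 0.001, -0.003]
contact_force: [0.4, -0.4, 0.1]
opening: 0.273
```

```bash
cat > arc.py <<'E'
import sys
from h import *
def arc(s,t0,t1,n,p,R):
    piv=np.r_[C0,0]+s*.105*PY; L=[]
    pt=lambda t: piv+.045*(np.cos(t)*-PX+np.sin(t)*-s*PY)
    T=np.linspace(t0,t1,n+1)
    for a,b in zip(T,T[1:]): L+=list((R.inv().apply(pt(b)-pt(a))*100).round(2))+[0,0,0]
    for i in range(0,len(L),48): print([float(x) for x in L[i:i+48]])
    return pt(t0)
E
python3 - <<'E'
from arc import *
p,R=pose(); print(p,monitor.get_state()["q"].round(2),R.as_matrix().round(3))
a=PSI+np.pi/2+.9; J=[np.cos(a),np.sin(a),0];R2=down([0,0,-1],J); plan(p,R,[.4865,.1515,.27],R2,1)
print(arc(1,.04,1.72,16,p,R2))
ims=[]
for nm in("side","top"):
    s=snapshot(nm); im=s["frame"][:,:,::-1].copy()
    for P in([.4865,.1515,.164],p+[0,0,-.064]):
        q,_=cv2.projectPoints(np.array(P)[None],np.array(s["rvec"]),np.array(s["tvec"]),np.array([[s["fx"],0,s["cx"]],[0,s["fy"],s["cy"]],[0,0,1]]),None); cv2.circle(im,tuple(int(round(x)) for x in q.ravel()),1,(0,0,255),-1)
    u,v=q.ravel().astype(int); ims.append(cv2.resize(im[v-50:v+80,u-65:u+65],None,fx=3,fy=3,interpolation=cv2.INTER_CUBIC))
cv2.imwrite("pics/v7.png",np.hstack(ims))
E
```

```text
[0.48472541 0.15241206 0.26700718] [ 0.09  0.7  -0.81  1.93  0.69  0.82  1.08] [[-0.818 -0.576 -0.006]
 [-0.576  0.818  0.   ]
 [ 0.005  0.004 -1.   ]]
n 1 dist 0.004 turn [ 0.004 -0.005  0.002]
[-0.09, -0.18, -0.3, 0.0038, -0.005, 0.0023]
[0.34, -0.33, 0.0, 0.0, 0.0, 0.0, 0.31, -0.36, 0.0, 0.0, 0.0, 0.0, 0.27, -0.39, 0.0, 0.0, 0.0, 0.0, 0.22, -0.42, 0.0, 0.0, 0.0, 0.0, 0.18, -0.44, 0.0, 0.0, 0.0, 0.0, 0.13, -0.45, 0.0, 0.0, 0.0, 0.0, 0.08, -0.46, 0.0, 0.0, 0.0, 0.0, 0.03, -0.47, 0.0, 0.0, 0.0, 0.0]
[-0.02, -0.47, 0.0, 0.0, 0.0, 0.0, -0.06, -0.47, 0.0, 0.0, 0.0, 0.0, -0.11, -0.46, 0.0, 0.0, 0.0, 0.0, -0.16, -0.44, 0.0, 0.0, 0.0, 0.0, -0.21, -0.42, 0.0, 0.0, 0.0, 0.0, -0.25, -0.4, 0.0, 0.0, 0.0, 0.0, -0.29, -0.37, 0.0, 0.0, 0.0, 0.0, -0.33, -0.34, 0.0, 0.0, 0.0, 0.0]
[0.48681218 0.15123515 0.        ]
```

View pics/v7.png

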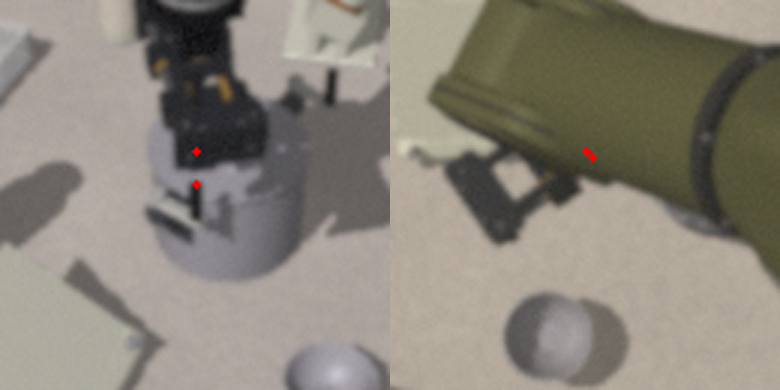

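The tool sits directly over the left pin: the predicted pin top falls on the pin at (197,184).

Call:
carry_out:
  motion: [-0.09,-0.18,1,0.004,-0.005,0,0,0,2,0,0,0,0,0,2,0,0,0,0,0,1.2,0,0,0,0,0,0.8,0,0,0,0,0,0,0,0,0]

```text
clock: 23.08
tool_pos: [0.4871, 0.1496, 0.197]
eef_rot: [-0.301, 0.954, -0.001, -0.0]
contact_force: [0.8, 0.2, 0.1]
opening: 0.277
```

Call:
carry_out:
  motion: [0.34,-0.33,0,0,0,0,0.31,-0.36,0,0,0,0,0.27,-0.39,0,0,0,0,0.22,-0.42,0,0,0,0]
  hand: 1.8

```text
clock: 23.58
tool_pos: [0.4856, 0.1306, 0.1974]
eef_rot: [-0.301, 0.954, -0.001, -0.0]
contact_force: [-3.7, 2.1, 1.1]
opening: 0.205
```

Call:
carry_out:
  motion: [0.18,-0.44,0,0,0,0,0.13,-0.45,0,0,0,0,0.08,-0.46,0,0,0,0,0.03,-0.47,0,0,0,0,-0.02,-0.47,0,0,0,0,-0.06,-0.47,0,0,0,0,-0.11,-0.46,0,0,0,0,-0.16,-0.44,0,0,0,0]

```text
clock: 24.58
tool_pos: [0.5072, 0.1004, 0.1975]
eef_rot: [-0.301, 0.954, -0.001, 0.0]
contact_force: [-1.1, -0.1, 0.2]
opening: 0.209
```

Call:
carry_out:
  motion: [-0.21,-0.42,0,0,0,0,-0.25,-0.4,0,0,0,0,0,0,0,0,0,0]

```text
clock: 24.95
tool_pos: [0.516, 0.0964, 0.1975]
eef_rot: [-0.301, 0.954, -0.001, 0.001]
contact_force: [-0.2, -0.8, -0.3]
opening: 0.205
```

```bash
python3 seat.py
```

```text
lid 775 [0.4577 0.0421 0.1155] [-0.01   0.003  1.   ]
knob 36 [0.4951 0.042  0.154 ]
pin L 0
pin R 22 [ 0.4301 -0.0424  0.1611] rad 0.0446 angle 0.145
lid 756 [0.4775 0.0487 0.1143] [0.001 0.001 1.   ]
knob 5 [0.4914 0.0342 0.1553]
pin L 1
pin R 38 [ 0.4276 -0.041   0.1525] rad 0.0475 angle 0.148
```

Call:
carry_out:
  motion: [-0.29,-0.37,0,0,0,0,0,0,0,0,0,0]

```text
clock: 25.3
tool_pos: [0.5202, 0.0951, 0.1975]
eef_rot: [-0.301, 0.954, -0.001, 0.001]
contact_force: [0.1, 0.3, -0.3]
opening: 0.201
```

Call:
carry_out:
  motion: [-0.33,-0.34,0,0,0,0,0,0,0,0,0,0]

```text
clock: 25.55
tool_pos: [0.5236, 0.0948, 0.1973]
eef_rot: [-0.301, 0.954, -0.0, -0.001]
contact_force: [-3.2, 1.4, 0.4]
opening: 0.206
```

Call:
carry_out:
  motion: [-0.15,-0.12,0,0,0,0,0,0,0,0,0,0]

```text
clock: 25.8
tool_pos: [0.5242, 0.095, 0.1972]
eef_rot: [-0.302, 0.953, -0.0, -0.002]
contact_force: [-6.5, 2.0, 2.0]
opening: 0.205
```

Call:
carry_out:
  motion: [-0.1,-0.08,0,0,0,0,0,0,0,0,0,0]

```text
clock: 26.05
tool_pos: [0.5247, 0.0952, 0.1971]
eef_rot: [-0.302, 0.953, 0.0, -0.002]
contact_force: [-7.9, 2.9, 2.4]
opening: 0.204
```

Call:
carry_out:
  motion: [0.2,0.22,0,0,0,0,0,0,0,0,0,0]
  hand: 2.4

```text
clock: 26.3
tool_pos: [0.5255, 0.0945, 0.1976]
eef_rot: [-0.301, 0.954, -0.001, 0.001]
contact_force: [-0.4, 0.1, 0.7]
opening: 0.268
```

Call:
carry_out:
  motion: [0,0,-1.5,0,0,0,0,0,-3,0,0,0,0,0,-3,0,0,0,0,0,0,0,0,0]

```text
clock: 26.8
tool_pos: [0.5262, 0.0955, 0.2754]
eef_rot: [-0.301, 0.954, -0.001, 0.003]
contact_force: [0.1, -0.3, -0.8]
opening: 0.271
```

```bash
python3 - <<'E'
from arc import *
p,R=pose(); print(p,monitor.get_state()["q"].round(2))
a=PSI+np.pi/2-.9; J=[np.cos(a),np.sin(a),0];R2=down([0,0,-1],J); plan(p,R,[.429,-.042,.27],R2,13)
print(arc(-1,.15,1.72,16,p,R2))
E
python3 seat.py
```

```text
[0.52618662 0.09550746 0.27538177] [ 0.22  0.72 -0.82  1.85  0.69  0.87  1.23]
n 13 dist 0.168 turn [0.003 0.007 1.799]
[1.22, -0.44, 0.04, 0.0002, 0.0006, 0.1384, 1.15, -0.6, 0.04, 0.0002, 0.0006, 0.1384, 1.05, -0.75, 0.04, 0.0002, 0.0006, 0.1384, 0.94, -0.89, 0.04, 0.0002, 0.0006, 0.1384, 0.81, -1.01, 0.04, 0.0002, 0.0006, 0.1384, 0.66, -1.12, 0.04, 0.0002, 0.0006, 0.1384, 0.5, -1.2, 0.04, 0.0002, 0.0006, 0.1384, 0.33, -1.25, 0.04, 0.0002, 0.0006, 0.1384]
[0.15, -1.29, 0.04, 0.0002, 0.0006, 0.1384, -0.03, -1.3, 0.04, 0.0002, 0.0006, 0.1384, -0.2, -1.28, 0.04, 0.0002, 0.0006, 0.1384, -0.38, -1.24, 0.04, 0.0002, 0.0006, 0.1384, -0.55, -1.17, 0.04, 0.0002, 0.0006, 0.1384]
[0.28, 0.34, 0.0, 0.0, 0.0, 0.0, 0.25, 0.36, 0.0, 0.0, 0.0, 0.0, 0.21, 0.39, 0.0, 0.0, 0.0, 0.0, 0.17, 0.41, 0.0, 0.0, 0.0, 0.0, 0.13, 0.42, 0.0, 0.0, 0.0, 0.0, 0.09, 0.43, 0.0, 0.0, 0.0, 0.0, 0.05, 0.44, 0.0, 0.0, 0.0, 0.0, 0.01, 0.44, 0.0, 0.0, 0.0, 0.0]
[-0.04, 0.44, 0.0, 0.0, 0.0, 0.0, -0.08, 0.43, 0.0, 0.0, 0.0, 0.0, -0.12, 0.42, 0.0, 0.0, 0.0, 0.0, -0.16, 0.41, 0.0, 0.0, 0.0, 0.0, -0.2, 0.39, 0.0, 0.0, 0.0, 0.0, -0.24, 0.37, 0.0, 0.0, 0.0, 0.0, -0.28, 0.35, 0.0, 0.0, 0.0, 0.0, -0.31, 0.32, 0.0, 0.0, 0.0, 0.0]
[ 0.42984268 -0.04201903  0.        ]
lid 889 [0.4633 0.0494 0.1155] [-0.005 -0.     1.   ]
knob 71 [0.4998 0.0412 0.1548]
pin L 11 [0.5166 0.0939 0.1567] rad 0.0482 angle 1.569
pin R 21 [ 0.4303 -0.0423  0.1621] rad 0.0445 angle 0.148
lid 1004 [0.4941 0.0465 0.1144] [0.001 0.001 1.   ]
knob 83 [0.499  0.0432 0.1512]
pin L 41 [0.5162 0.0989 0.1523] rad 0.0436 angle 1.528
pin R 38 [ 0.4276 -0.0413  0.1524] rad 0.0474 angle 0.143
```

Call:
carry_out:
  motion: [1.22,-0.44,0.04,0,0.0006,0.1384,1.15,-0.6,0.04,0,0.0006,0.1384,1.05,-0.75,0.04,0,0.0006,0.1384,0.94,-0.89,0.04,0,0.0006,0.1384,0.81,-1.01,0.04,0,0.0006,0.1384,0.66,-1.12,0.04,0,0.0006,0.1384,0.5,-1.2,0.04,0,0.0006,0.1384,0.33,-1.25,0.04,0,0.0006,0.1384]

```text
clock: 27.9
tool_pos: [0.4641, 0.0096, 0.2687]
eef_rot: [0.248, 0.969, -0.002, -0.002]
contact_force: [-0.2, 0.4, 0.4]
opening: 0.272
```

Call:
carry_out:
  motion: [0.15,-1.29,0.04,0,0.0006,0.1384,-0.03,-1.3,0.04,0,0.0006,0.1384,-0.2,-1.28,0.04,0,0.0006,0.1384,-0.38,-1.24,0.04,0,0.0006,0.1384,-0.55,-1.17,0.04,0,0.0006,0.1384,0,0,0,0,0,0]

```text
clock: 28.65
tool_pos: [0.4265, -0.0436, 0.2671]
eef_rot: [0.56, 0.829, -0.002, -0.003]
contact_force: [-0.0, -0.4, -0.5]
opening: 0.273
```

```bash
python3 - <<'E'
from arc import *
p,R=pose(); print(p,monitor.get_state()["q"].round(2))
a=PSI+np.pi/2-.9; J=[np.cos(a),np.sin(a),0];R2=down([0,0,-1],J); plan(p,R,[.4295,-.042,.27],R2,1)
E
python3 seat.py
```

```text
[ 0.42654875 -0.04358899  0.2671214 ] [ 0.21  0.52 -0.32  2.16  0.33  0.51  0.02]
n 1 dist 0.004 turn [-0.007 -0.002  0.001]
[0.04, 0.33, -0.29, -0.0075, -0.0024, 0.0009]
lid 1420 [0.5012 0.0533 0.1156] [-0.001  0.     1.   ]
knob 96 [0.5027 0.0396 0.1549]
pin L 26 [0.5193 0.0957 0.1605] rad 0.0458 angle 1.614
pin R 0
lid 1043 [0.4967 0.0446 0.1143] [0.001 0.002 1.   ]
knob 84 [0.4993 0.0434 0.1511]
pin L 40 [0.5164 0.0984 0.1522] rad 0.0441 angle 1.535
pin R 39 [ 0.4274 -0.0408  0.1523] rad 0.0477 angle 0.15
```

Call:
carry_out:
  motion: [0.04,0.33,1,-0.007,-0.002,0,0,0,2,0,0,0,0,0,2,0,0,0,0,0,1.2,0,0,0,0,0,0.8,0,0,0,0,0,0,0,0,0]

```text
clock: 29.5
tool_pos: [0.4304, -0.0408, 0.1971]
eef_rot: [0.559, 0.829, 0.001, -0.0]
contact_force: [-0.5, -0.0, -0.1]
opening: 0.272
```

Call:
carry_out:
  motion: [0.28,0.34,0,0,0,0,0.25,0.36,0,0,0,0,0.21,0.39,0,0,0,0,0.17,0.41,0,0,0,0]
  hand: 1.8

```text
clock: 30.0
tool_pos: [0.4406, -0.0266, 0.1978]
eef_rot: [0.559, 0.829, 0.001, 0.0]
contact_force: [-2.7, 1.7, -0.7]
opening: 0.202
```

Call:
carry_out:
  motion: [0.13,0.42,0,0,0,0,0.09,0.43,0,0,0,0,0.05,0.44,0,0,0,0,0.01,0.44,0,0,0,0,-0.04,0.44,0,0,0,0,-0.08,0.43,0,0,0,0,-0.12,0.42,0,0,0,0,-0.16,0.41,0,0,0,0]

```text
clock: 31.0
tool_pos: [0.4736, -0.0154, 0.1978]
eef_rot: [0.56, 0.829, 0.001, 0.0]
contact_force: [-2.2, 0.8, -0.6]
opening: 0.206
```

Call:
carry_out:
  motion: [-0.2,0.39,0,0,0,0,-0.24,0.37,0,0,0,0,-0.28,0.35,0,0,0,0,-0.31,0.32,0,0,0,0,0,0,0,0,0,0]

```text
clock: 31.62
tool_pos: [0.4891, -0.0199, 0.1975]
eef_rot: [0.56, 0.829, -0.0, -0.001]
contact_force: [-4.7, -0.4, 1.5]
opening: 0.207
```

Call:
carry_out:
  motion: [-0.12,0.15,0,0,0,0,0,0,0,0,0,0]

```text
clock: 31.88
tool_pos: [0.4895, -0.0202, 0.1973]
eef_rot: [0.56, 0.829, -0.001, -0.002]
contact_force: [-7.1, 1.8, 1.3]
opening: 0.198
```

At the stop. I'll back off, rise clear, move away and check.

Call:
carry_out:
  motion: [0.2,-0.25,0,0,0,0,0,0,0,0,0,0]
  hand: 2.4

```text
clock: 32.12
tool_pos: [0.4902, -0.0192, 0.1981]
eef_rot: [0.56, 0.829, 0.002, 0.001]
contact_force: [0.3, -0.8, -0.9]
opening: 0.274
```

Call:
carry_out:
  motion: [0,0,-1.5,0,0,0,0,0,-3,0,0,0,0,0,-4,0,0,0,0,0,-4,0,0,0,0,0,0,0,0,0]

```text
clock: 32.75
tool_pos: [0.4913, -0.0193, 0.3258]
eef_rot: [0.56, 0.828, 0.004, 0.004]
contact_force: [1.0, 0.3, -0.2]
opening: 0.272
```

```bash
python3 - <<'E'
from h import *
p,R=pose(); print(monitor.get_state()["q"].round(2));plan(p,R,[.42,-.28,.32],R,6)
E
```

```text
[ 0.19  0.5  -0.37  1.93  0.26  0.75  0.05]
n 6 dist 0.27 turn [0. 0. 0.]
[-3.59, -2.72, 0.08, 0.0, 0.0, 0.0, -3.59, -2.72, 0.08, 0.0, 0.0, 0.0, -3.59, -2.72, 0.08, 0.0, 0.0, 0.0, -3.59, -2.72, 0.08, 0.0, 0.0, 0.0, -3.59, -2.72, 0.08, 0.0, 0.0, 0.0, -3.59, -2.72, 0.08, 0.0, 0.0, 0.0]
```

Call:
carry_out:
  motion: [-3.6,-2.7,0,0,0,0,-3.6,-2.7,0,0,0,0,-3.6,-2.7,0,0,0,0,-3.6,-2.7,0,0,0,0,-3.6,-2.7,0,0,0,0,-3.6,-2.7,0,0,0,0,0,0,0,0,0,0,0,0,0,0,0,0]

```text
clock: 33.75
tool_pos: [0.4196, -0.2796, 0.3218]
eef_rot: [0.56, 0.829, 0.001, 0.0]
contact_force: [0.1, 0.9, -0.4]
opening: 0.272
```

```bash
python3 seat.py; python3 - <<'E'
from h import *
ims=[]
for nm in("side","top"):
    s=snapshot(nm); im=s["frame"][:,:,::-1]
    q,_=cv2.projectPoints(np.array([[.5,.04,.11]]),np.array(s["rvec"]),np.array(s["tvec"]),np.array([[s["fx"],0,s["cx"]],[0,s["fy"],s["cy"]],[0,0,1]]),None)
    u,v=q.ravel().astype(int); ims.append(cv2.resize(im[v-50:v+50,u-50:u+50],None,fx=4,fy=4,interpolation=cv2.INTER_CUBIC))
cv2.imwrite("pics/v8.png",np.hstack(ims))
E
```

```text
lid 1764 [0.5028 0.0392 0.1156] [ 0.001 -0.002  1.   ]
knob 100 [0.5027 0.0397 0.155 ]
pin L 25 [0.5194 0.0958 0.1616] rad 0.0457 angle 1.615
pin R 25 [ 0.4849 -0.018   0.1606] rad 0.0454 angle 1.603
lid 1023 [0.4969 0.0454 0.1143] [0.002 0.002 1.   ]
knob 86 [0.4989 0.0431 0.1507]
pin L 39 [0.5163 0.0986 0.1529] rad 0.0439 angle 1.532
pin R 38 [ 0.4821 -0.0159  0.1521] rad 0.0467 angle 1.531
```

View pics/v8.png

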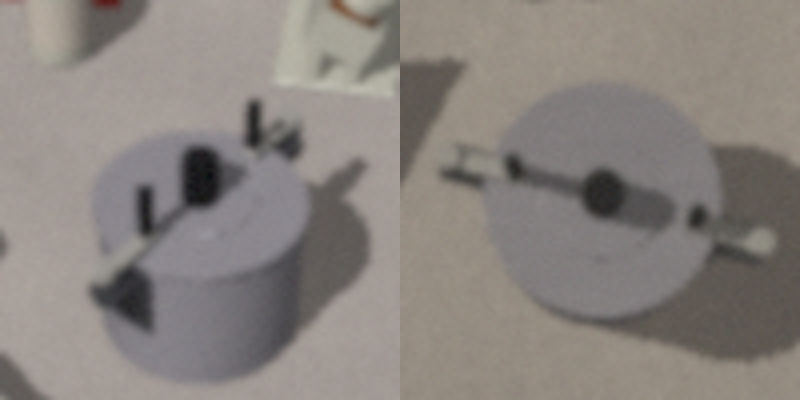

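Both latches point at the knob across the lid (top view: pins at (514,165) and (697,217), knob (604,192)), and the lid is flat. I'll hand in.

```bash
python3 -c "
from plant import workorder; print(workorder.finish_job())"
```

```text
the job is handed in; nothing more can be done
None
```

I finished the job and handed it in at about 34 s of the 72 s allowed. The tall jar stands upright in the steel canister, the lid is seated on the rim, and both latches are swung in over it.

**Jar:** I drew it out of the rack along its axis and set it on the canister floor, letting go at first contact (about 6 N). A camera check after release put its top at about 92–97 mm, against the 95 mm expected.

**Lid:** I lifted it off its rest and lowered it until it touched, at 13 N. The last images show the flange top at 114–116 mm, against 115 mm when fully seated. Its tilt is no more than 0.003 rad.

**Latches:** I pushed each one until the force rose to about 7–8 N, which I took as its stop. The top camera reads 1.62 rad for the left and 1.60 for the right, while the side camera reads 1.53 for both. The side camera also read the left latch lower than the top camera before it was moved. I take both as shut, and the last picture shows both bars pointing at the knob.

**What went wrong:** twice a turn of the wrist was slowed by joint limits and stopped short. I saw it and corrected it before any contact.

I did not touch the short jar, the other loose items or the yellow look-alikes on purpose, but I did not measure their positions again at the end.

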